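One cap from the dispenser onto the blue mat

ROBOT

A 7-joint arm with a two-finger parallel gripper is mounted at the origin on the work surface. World frame = base frame: x ahead of the robot, y to its left, z up, the work surface at z = 0. Lengths are in m, angles in degrees, forces in N, time in s.
With the tool pointing down it reaches from about 0.35 to 0.9 m from the base axis. Payload 8.1 kg.
Tool frame: the origin (TCP) lies midway between the tips of the shut fingers; the grasp point (between the pads) lies env.grip_depth behind it (env.grip_depth is the distance from the TCP to the grasp point, in m); x points along the fingers, z is the direction in which the jaws open and shut, and the axes are right-handed (so a half turn about x gives the same grasp; the last joint's range is limited). The gripper opens to 92 mm and grips with 3 to 60 N. Pads are 19 mm wide; open, the fingers measure 130 mm over their backs; the gripper's body (75 mm by 190 mm) begins 47 mm behind the grasp point.
Start: joints at [-81.28, 24.895, 1.432, 90.138, -0.665, 64.973, -4.303], TCP at [0.158, 0.605, 0.227] pointing down, gripper open.
Joint ranges: [-149.89, 149.89], [-25.12, 119.58], [-72.63, 75.52], [4.76, 147.25], [-75.54, 255.54], [6.69, 114.76], [-157.13, 157.13]. Speed limits (degrees/s): [127.2, 127.2, 172.46, 172.46, 180, 180, 180].

INTERFACE

Orientations are given as [roll, pitch, yaw] about the fixed x, y, z axes, in that order (R = Rz(yaw) Ry(pitch) Rx(roll)).
In Python, from bench import env gives the robot as it stands. The module is installed in compiled form; this text tells all that it offers.
- The arm moves only by the tool servo_tool, never from a script. Its argument "moves" is text: rows parted by semicolons, each of 7 numbers parted by spaces: the closure in counts, from 0 (fully open) to 255 (shut), then the shift along the tool's x, y, z in cm, then the turn, a rotation vector about the tool's x, y, z in degrees. In form: claw tx ty tz rx ry rz; .... A call has 1 to 12 rows; each row is the pose to reach, as a shift and turn from the pose commanded when the call began, along the tool's axes at that moment; what a row does not reach only later rows make up. A row lasts 1/12 s, in which the tool goes at most 41.7 mm and 7.16 degrees, less where a joint would pass 70% of its speed; a pose out of reach is approached as far as the arm can. A call with a gripper value outside its range is refused whole. The fingers move at their own pace and stop on an object; "grip_force" is the grip in N (left out, the last holds). Time passes only in rows, so rows that repeat a pose let the fingers close. It gives the time, the measured TCP pose, the force and the opening at its end, in the units of the state.
- env.read_state(): the state, without advancing time (a new reading comes with each control period).
- env.grab_frame(name): name is "side" or "top" or "wrist"; returns (picture, depth): 384x512x3 uint8, blue, green, red; 384x512 float32, m along the optical axis (not along the pixel's ray), 0 where there is no reading.
- env.camera_params(name): a dict with "K" (3x3 intrinsics, pixels), "world_to_cam" (4x4, takes a point from world to camera coordinates). Camera axes: x right, y up, looking along -z (the intrinsics and any distortion apply to the point x, -y, -z); pixel columns grow to the right and rows downward; lengths in m; the calibration is good to about 2 mm. A picture is of the moment at which its call begins: read the wrist's pose just before it. camera_params takes no time and is no camera call; for the wrist camera it gives the pose at the moment of the call.
- env.close_job(): hands the job in, once; it reports no verdict.
The state is a dict: "time_s": time; "joint_pos": joint angles; "qvel": joint speeds; "tau": joint torques, N m; "eef_pos": TCP position; "orientation": TCP orientation; "force": force on the tool from outside, world axes, zero at the start; "ft_torque": the same for the moment, N m; "width": opening from 0.0 (shut) to 1.0 (fully open).
Only numpy, scipy, OpenCV 4.12 (cv2) and the standard library are available. Lean on these libraries where they do the work, as an engineer would, in place of code of your own. Each camera call takes 0.05 s, during which the arm holds its last target.

TASK

Press the cap dispenser's green plunger all the way down once and let it come up again, so that it puts out a single red cap. Then push that cap along the bench, without picking it up, until it lies flat and completely on the round blue mat. Leave the other caps in the dispenser, and leave the jars, the bottle and the yellow box where they stand.

Things in the scene. Friction and masses are not known exactly. Their poses are not given: they have to be found in the camera images.
- dispenser: Grey cap dispenser, fixed. Origin on the bench under the magazine's centre; -x points out of the mouth, +x to the press housing, z up. Magazine: open-topped well, x and y from -24 to 24 mm, 41 mm inside, 50 mm high, three stacked caps on a 3 mm floor plate 66 mm wide. Housing: x 24 to 92 mm, y -26 to 26 mm, 32 mm high, plate 66 mm wide.
- mouth (a point): Middle of the dispenser's mouth at bench height, 24 mm from its origin along -x; the floor plate ends here. Axes as the dispenser's. A full press pushes the lowest cap out onto the bench: its centre comes to lie about 35 mm straight out of the mouth (along -x).
- plunger (a joint): Travel of the green plunger in m: 0 up, 0.020 fully down (straight down). Spring: about 2 N at the start, 7 N at the bottom; it comes up by itself. It drives a pusher in the mouth out by 3.2 times its travel (64 mm); on release the pusher goes back in and the next cap drops. Every full press puts out a cap.
- plunger_top (a point): Centre of the top face of the plunger's green round button, 34 mm across and 11 mm thick; 64 mm above the bench when up, 52 mm from the dispenser's origin along its +x. Moves with the plunger.
- cap1_center (a point): Centre of the lowest red cap in the stack, the one that comes out first. A solid red disc 36 mm across, 14 mm high, about 15 g; axis z upright. Its centre is 7 mm above the bench when it lies on it.
- cap2_center (a point): Centre of the second red cap, same size; it stays in the dispenser.
- cap3_center (a point): Centre of the third (top) red cap, same size; it stays in the dispenser.
- mat_blue: Round blue mat, 100 mm across, under 1 mm thick, flat on the bench: things slide onto it with no edge to catch on. Origin at its centre. The target; it lies to the left or to the right of the dispenser's mouth.
- mat_orange: Round orange mat of the same size on the other side; not used.
- jar_a_center (a point): Centre (half-way up) of an open clear specimen jar, 42 mm across, 52 mm high, loose, beyond the mat on the left (+y). Leave alone.
- jar_b_center (a point): Centre (half-way up) of the same kind of jar, beyond the mat on the right (-y). Leave alone.
- bottle_center (a point): Centre (half-way up) of a brown bottle, 60 mm across, 115 mm high, loose. Leave alone.
- tip_box_center (a point): Centre (half-way up) of a yellow box, 60 x 85 x 45 mm high, loose. Leave alone.
Things that resemble listed ones, but are neither listed nor needed, are in the scene too. What is shaped like the dispenser but pink or purple is not meant.

How it is judged:
By the outcome, as a careful person would: the job done as asked, in the order asked, and still so for the second after the job is handed in, with the robot touching nothing.
It also fails if it takes over 58 s, if anything falls off the work surface, if the arm or the gripper's body presses on something with over 40 N, if the wrist force passes 120 N, or if a joint passes its speed limit or range.

## Working session

There is one attempt and no reset: what is moved stays moved. The work goes in short steps, Python scripts to look and compute and a tool call to move; the robot and the scene stay as the last step left them, time stands still between calls to the robot, and variables do not carry over. Pictures are saved under pics/ and viewed, and the job is handed in when it is done.

Besides the shell and the picture viewer there is one more tool, called after "Call:" in YAML: its name, and indented under it one key for each argument. servo_tool: Moves the arm, as the interface text tells. Its arguments: {"type":"object","properties":{"moves":{"type":"string"},"grip_force":{"type":"number"}},"required":["moves"]}

```bash
mkdir -p pics; python3 - <<'E'
from bench import env
import cv2,numpy as np
s=env.read_state();print(s, env.grip_depth)
for n in ("top","side"):
    im,d=env.grab_frame(n);cv2.imwrite(f"pics/{n}0.png",im);np.savez(f"{n}0.npz",im=im,d=d,**env.camera_params(n))
    p=env.camera_params(n);print(n,p)
E
```

```text
{'time_s': 0.0, 'joint_pos': array([-81.28058331,  24.93644127,   1.43169917,  90.18795282,
        -0.6646414 ,  64.97470833,  -4.30214828]), 'qvel': array([ 0.00029223,  0.03724138, -0.04592051,  0.03026832, -0.00465725,
       -0.04485033,  0.02383088]), 'tau': array([-6.38912370e-04, -6.67853022e+01,  9.84925367e-01, -3.14475524e+01,
       -6.05460559e-02,  4.29012103e-02,  1.91947561e-04]), 'eef_pos': array([0.15745696, 0.60431349, 0.22595303]), 'orientation': array([-174.57837221,   89.90920919,  -99.18033684]), 'force': array([ 0.03832394,  0.01584501, -0.58894796]), 'ft_torque': array([-0.03973387,  0.03334102,  0.04167581]), 'width': 0.9996101175955141} 0.0188
top {'K': array([[348.05385511,   0.        , 258.6246633 ],
       [  0.        , 348.05385511, 193.86906814],
       [  0.        ,   0.        ,   1.        ]]), 'world_to_cam': array([[-0.01535967, -0.99974841,  0.0163461 ,  0.00695002],
       [ 0.99913355, -0.01471369,  0.03893133, -0.62458434],
       [-0.03868102,  0.01692991,  0.99910818, -0.74025419],
       [ 0.        ,  0.        ,  0.        ,  1.        ]])}
side {'K': array([[406.54613031,   0.        , 254.95026166],
       [  0.        , 406.54613031, 185.11059533],
       [  0.        ,   0.        ,   1.        ]]), 'world_to_cam': array([[ 0.80050355, -0.59911894, -0.01582951, -0.50541388],
       [ 0.43969236,  0.56913037,  0.69481023, -0.32126162],
       [-0.40726491, -0.56315817,  0.71901889, -0.61945223],
       [ 0.        ,  0.        ,  0.        ,  1.        ]])}
```

View pics/top0.png

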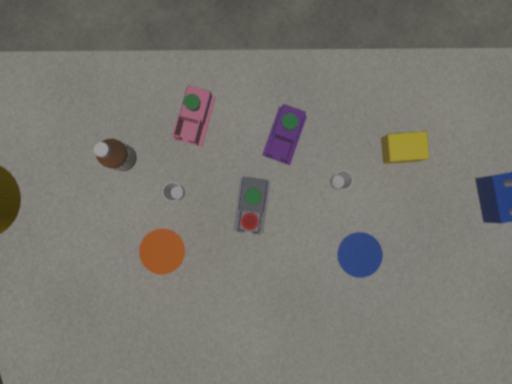

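View pics/side0.png

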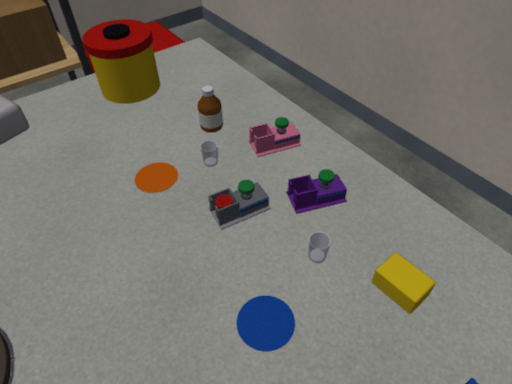

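The top view shows the grey dispenser, with its plunger at (253,196), red cap at (250,221) and mouth at the bottom. The blue mat is at (360,255), on the -y side, and jar b is at about (341,181).

```bash
cat > h.py <<'E'
import numpy as np,cv2
def ray(K,T,uv):
    R=T[:3,:3];o=-R.T@T[:3,3];u,v=uv
    d=np.array([(u-K[0,2])/K[0,0],-(v-K[1,2])/K[1,1],-1.]);return o,R.T@d
def onz(K,T,uv,z):
    o,d=ray(K,T,uv);return o+d*(z-o[2])/d[2]
def tri(r1,r2):
    A=np.zeros((3,3));b=np.zeros(3)
    for o,d in (r1,r2):
        d=d/np.linalg.norm(d);P=np.eye(3)-np.outer(d,d);A+=P;b+=P@o
    x=np.linalg.solve(A,b)
    return x,[np.linalg.norm((np.eye(3)-np.outer(d,d)/(d@d))@(x-o)) for o,d in (r1,r2)]
def blobs(im,col):
    h=cv2.cvtColor(im,cv2.COLOR_BGR2HSV);H,S,V=cv2.split(h)
    m={'green':(H>50)&(H<80)&(S>120),'red':((H<6)|(H>174))&(S>170)&(V>60),'blue':(H>105)&(H<125)&(S>170),
       'yellow':(H>20)&(H<35)&(S>170)}[col].astype(np.uint8)
    n,l,st,c=cv2.connectedComponentsWithStats(m)
    return [(c[i].round(2),st[i].tolist()) for i in range(1,n) if st[i][4]>30]
E
python3 - <<'E'
from h import *
D={n:np.load(n+"0.npz") for n in("top","side")}
for n in D:
  for c in('green','red','blue','yellow'):
    for b in blobs(D[n]['im'],c):print(n,c,b)
E
```

```text
top green (array([289.41, 121.46]), [283, 115, 14, 14, 116])
top green (array([252.46, 195.96]), [246, 190, 14, 13, 130])
top blue (array([505.42, 199.11]), [497, 186, 15, 31, 226])
top yellow (array([412.68, 146.16]), [395, 133, 33, 27, 444])
top yellow (array([  7.42, 199.4 ]), [0, 168, 20, 64, 893])
side green (array([281.42, 122.27]), [276, 118, 12, 10, 104])
side green (array([326.05, 175.87]), [319, 170, 16, 13, 164])
side green (array([245.77, 186.51]), [238, 180, 16, 14, 175])
side red (array([126.51,  38.42]), [83, 20, 101, 52, 2182])
side red (array([222.83, 200.53]), [215, 194, 17, 15, 179])
side blue (array([330.8 , 195.29]), [317, 192, 29, 8, 45])
side blue (array([253.81, 205.24]), [240, 199, 28, 13, 42])
side blue (array([265.41, 323.  ]), [237, 296, 58, 55, 2454])
side blue (array([471.62, 381.53]), [467, 379, 10, 5, 32])
side yellow (array([127.49,  76.8 ]), [91, 46, 68, 57, 2594])
side yellow (array([402.67, 281.93]), [372, 253, 63, 60, 2094])
```

```bash
python3 - <<'E'
import cv2
im=cv2.imread("pics/top0.png");cv2.imwrite("pics/topz.png",cv2.resize(im[160:250,215:305],None,fx=6,fy=6,interpolation=2))
im=cv2.imread("pics/side0.png");cv2.imwrite("pics/sidez.png",cv2.resize(im[170:230,195:285],None,fx=8,fy=8,interpolation=2))
E
```

```text
(no output)
```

View pics/topz.png

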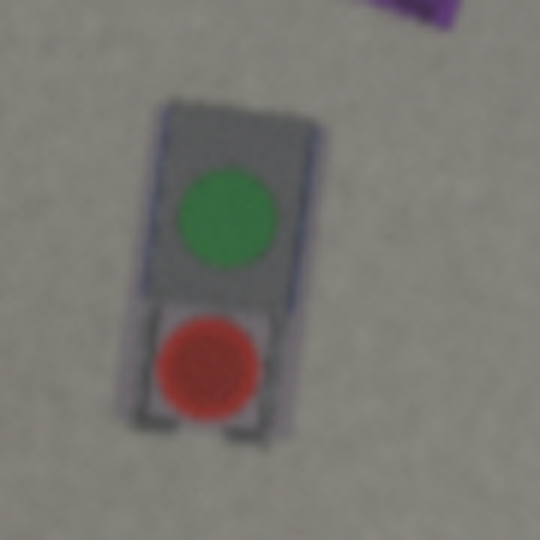

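View pics/sidez.png

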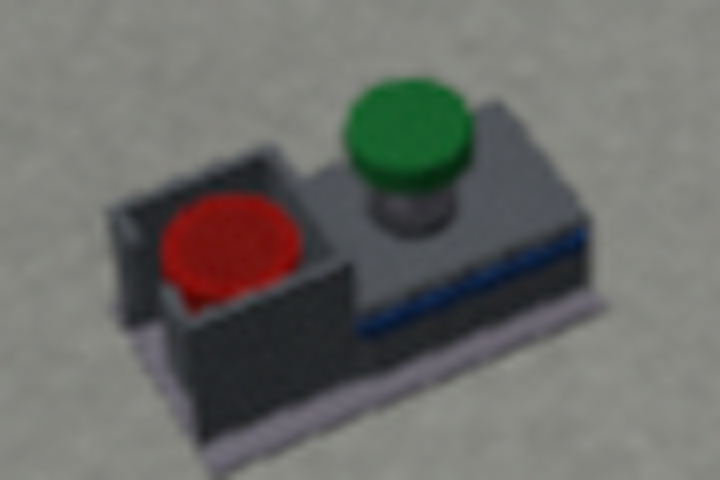

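The zoomed views match the description: the green button stands to the rear, the red cap sits in the well, and the mouth faces the robot (-x, tilted slightly). Next I'll triangulate these points and measure the mat.

```bash
python3 - <<'E'
from h import *
D={n:dict(np.load(n+"0.npz")) for n in("top","side")}
t,s=D['top'],D['side'];R=lambda c,uv:ray(c['K'],c['world_to_cam'],uv)
Z=lambda c,uv,z:onz(c['K'],c['world_to_cam'],uv,z).round(4)
for n,a,b,z in(('plunger',(252.46,195.96),(245.8,184.9),.064),('cap3 top',(249.3,221.1),(223.5,200.1),.045)):
    print(n,*tri(R(t,a),R(s,b)),Z(t,a,z),Z(s,b,z))
# mat
for n,c in D.items():
    h=cv2.cvtColor(c['im'],cv2.COLOR_BGR2HSV);m=((h[...,0]>105)&(h[...,0]<125)&(h[...,1]>140)).astype(np.uint8)
    N,l,st,ce=cv2.connectedComponentsWithStats(m)
    for i in range(1,N):
        if st[i][4]>800:print(n,st[i],ce[i],Z(c,ce[i],0))
    if n=='top':
        i=np.argmax(np.where(np.arange(N)>0,st[:,4],0));ce_t=ce[i];a=st[i];print('dia',Z(c,(a[0],ce_t[1]),0)-Z(c,(a[0]+a[2],ce_t[1]),0))
    else: i=np.argmax(np.where(np.arange(N)>0,st[:,4],0));print('tri',tri(R(t,ce_t),R(s,ce[i])))
print('jar b base/top (top view)',Z(t,(345,180),0),Z(t,(338,182),.052))
print('jar b base side',Z(s,(317,257),0.0),'ybox',Z(t,(408,146),.045),Z(s,(404,275),.045))
print('bottle cap',Z(t,(101,149),.115),'purple green',Z(t,(289.4,121.5),.064))
E
```

```text
plunger [0.61819721 0.01117015 0.06269663] [np.float64(0.0005080184140673477), np.float64(0.0005080184140672855)] [0.6186 0.0109 0.064 ] [0.6171 0.0104 0.064 ]
cap3 top [0.56689694 0.0185463  0.04450746] [np.float64(0.0006854366707802204), np.float64(0.000685436670780328)] [0.5675 0.0182 0.045 ] [0.5661 0.0185 0.045 ]
top [ 339  234   42   42 1421] [359.61083744 254.47431386] [ 0.4889 -0.222   0.    ]
dia [0.0016 0.0925 0.    ]
side [ 237  296   58   55 2491] [265.36210357 322.97631473] [ 0.4863 -0.2234  0.    ]
tri (array([ 0.48785633, -0.22255985, -0.00321319]), [np.float64(0.000708779233485475), np.float64(0.0007087792334856481)])
jar b base/top (top view) [ 0.6529 -0.1939  0.    ] [ 0.6451 -0.1654  0.052 ]
jar b base side [ 0.647  -0.1785  0.    ] ybox [ 0.719  -0.3161  0.045 ] [ 0.7165 -0.3163  0.045 ]
bottle cap [0.7085 0.2914 0.115 ] purple green [ 0.7688 -0.0664  0.064 ]
```

```bash
cat >> h.py <<'E'
from scipy.spatial.transform import Rotation as Ro
def plan(s,target,zdir):
    """tool shift (cm) and rotvec (deg) to put TCP at target, tool x down, tool z along zdir(world xy)"""
    R0=Ro.from_euler('xyz',s['orientation'],degrees=True)
    z=np.array([*zdir,0.]);z/=np.linalg.norm(z);x=np.array([0,0,-1.])
    best=None
    for sg in(1,-1):
        R1=Ro.from_matrix(np.c_[x,np.cross(sg*z,x),sg*z]);rv=(R0.inv()*R1).as_rotvec(degrees=True)
        print('sign',sg,'rot',rv.round(2))
    print('shift cm',(R0.inv().apply(np.array(target)-s['eef_pos'])*100).round(2))
    print('axes xyz cols\n',R0.as_matrix().round(3))
E
python3 - <<'E'
from bench import env
from h import *
s=env.read_state()
plan(s,[.618,.0108,.12],[.997,-.081])
E
```

```text
sign 1 rot [ 8.004e+01 -7.000e-02  6.000e-02]
sign -1 rot [-9.996e+01 -7.000e-02 -7.000e-02]
shift cm [ 10.67 -59.53 -45.81]
axes xyz cols
 [[-0.    -0.968  0.252]
 [-0.001  0.252  0.968]
 [-1.    -0.    -0.001]]
```

Call:
servo_tool:
  moves: "255 0 -2.5 -1.9 3.3 0 0;255 0 -5 -3.8 6.7 0 0;255 0 -7.5 -5.7 10 0 0;255 0 -10 -7.6 13.3 0 0;255 0 -12.5 -9.5 16.7 0 0;255 0 -15 -11.4 20 0 0;255 0 -17.5 -13.3 23.3 0 0;255 0 -20 -15.2 26.7 0 0;255 0 -22.5 -17.1 30 0 0;255 0 -25 -19 33.3 0 0;255 0 -27.5 -21 36.7 0 0;255 0 -30 -23 40 0 0"
  grip_force: 10

```text
time_s: 1.1
eef_pos: [0.3904, 0.3051, 0.2266]
orientation: [174.0, 90.0, -150.8]
force: [0.7, 1.1, -0.3]
width: 0.173
```

```bash
python3 - <<'E'
from bench import env
from h import *
s=env.read_state();print(s['joint_pos'])
plan(s,[.618,.0108,.12],[.997,-.081])
E
```

```text
[-58.07537676  12.73690794  16.86460871 108.83055877  -4.28171212
  59.05238046  -4.16167704]
sign 1 rot [ 3.988e+01 -2.000e-02  0.000e+00]
sign -1 rot [-1.4012e+02 -1.0000e-02 -2.0000e-02]
shift cm [ 10.66 -37.17   1.61]
axes xyz cols
 [[-0.    -0.577  0.817]
 [-0.     0.817  0.577]
 [-1.     0.    -0.   ]]
```

Call:
servo_tool:
  moves: "255 0 -3.7 0.2 4 0 0;255 0.5 -7.4 0.3 8 0 0;255 1 -11.1 0.5 12 0 0;255 2 -14.8 0.6 16 0 0;255 3 -18.5 0.8 20 0 0;255 4 -22.2 1 24 0 0;255 5 -26 1.1 28 0 0;255 6 -29.7 1.3 32 0 0;255 7 -33.4 1.4 36 0 0;255 8.5 -37.2 1.6 39.9 0 0;255 10 -37.2 1.6 39.9 0 0;255 10 -37.2 1.6 39.9 0 0"

```text
time_s: 2.1
eef_pos: [0.6173, 0.0097, 0.1235]
orientation: [-149.5, 89.7, -154.3]
force: [-0.8, 0.8, -0.2]
width: 0.005
```

```bash
python3 - <<'E'
from bench import env
from h import *
s=env.read_state();print(s['joint_pos'],s['eef_pos'],s['width'],s['force'])
plan(s,[.618,.0108,.07],[.997,-.081])
for n in("side","wrist"):
    p=env.camera_params(n);im,d=env.grab_frame(n);cv2.imwrite(f"pics/{n}1.png",im);np.savez(f"{n}1.npz",im=im,d=d,**p)
E
```

```text
[-25.59761854  32.05002104  29.36335114  99.53321838 -18.70554342
  53.60628119   6.56884411] [0.61732372 0.00969679 0.12352997] 0.005259100751944614 [-0.78442456  0.77323608 -0.23456943]
sign 1 rot [-0.11 -0.24  0.14]
sign -1 rot [179.89   0.22   0.38]
shift cm [5.35 0.13 0.08]
axes xyz cols
 [[-0.004  0.083  0.997]
 [-0.002  0.997 -0.083]
 [-1.    -0.002 -0.004]]
```

View pics/side1.png

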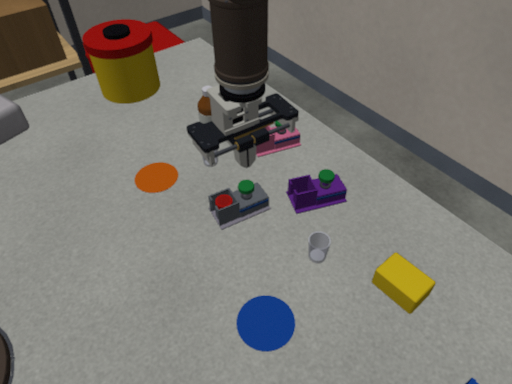

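View pics/wrist1.png

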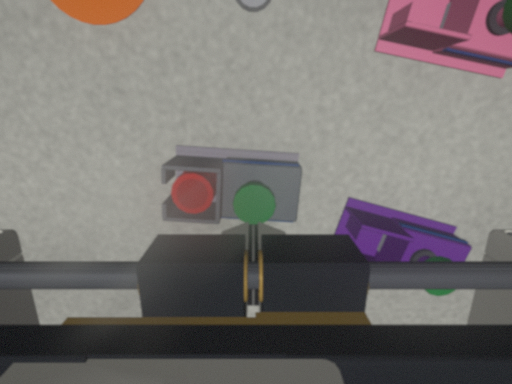

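The gripper is above the plunger, which shows at (254,203) in the wrist view. I'll check its position with the wrist camera before pressing.

```bash
python3 - <<'E'
from h import *
c=np.load("wrist1.npz");t=np.load("top0.npz")
h=cv2.cvtColor(c['im'],cv2.COLOR_BGR2HSV);m=((h[...,0]>45)&(h[...,0]<85)&(h[...,1]>90)).astype(np.uint8)
N,l,st,ce=cv2.connectedComponentsWithStats(m)
for i in range(1,N):
    if st[i][4]>150: print(st[i],ce[i],onz(c['K'],c['world_to_cam'],ce[i],.064))
print(tri(ray(c['K'],c['world_to_cam'],(254,203)),ray(t['K'],t['world_to_cam'],(252.46,195.96))))
print('cap3',onz(c['K'],c['world_to_cam'],(192.5,191.5),.045))
E
```

```text
[236 186  39  38 910] [254.85164835 205.64395604] [0.61839059 0.01169022 0.064     ]
(array([0.61826307, 0.01100639, 0.05590137]), [np.float64(0.0005959114481230829), np.float64(0.0005959114481232638)])
cap3 [0.56686972 0.02156114 0.045     ]
```

Call:
servo_tool:
  moves: "255 2 0.1 0.05 0 0 0;255 4 0.1 0.05 0 0 0;255 5 0.1 0.05 0 0 0;255 5.5 0.1 0.05 0 0 0;255 5.8 0.1 0.05 0 0 0;255 6.1 0.1 0.05 0 0 0;255 6.4 0.1 0.05 0 0 0;255 6.7 0.1 0.05 0 0 0;255 7 0.1 0.05 0 0 0;255 7.2 0.1 0.05 0 0 0;255 7.4 0.1 0.05 0 0 0;255 7.4 0.1 0.05 0 0 0"

```text
time_s: 3.2
eef_pos: [0.6196, 0.0138, 0.053]
orientation: [19.9, 89.9, 15.5]
force: [-0.1, 1.4, 3.9]
width: 0.006
```

Call:
servo_tool:
  moves: "255 0 0 0 0 0 0;255 0 0 0 0 0 0;255 0.3 0 0 0 0 0;255 0.5 0 0 0 0 0;255 0.5 0 0 0 0 0;255 0.5 0 0 0 0 0"

```text
time_s: 3.7
eef_pos: [0.6196, 0.0138, 0.0481]
orientation: [16.5, 89.9, 12.0]
force: [0.9, 1.1, 5.5]
width: 0.004
```

Call:
servo_tool:
  moves: "255 0.2 0 0 0 0 0;255 0.4 0 0 0 0 0;255 0.5 0 0 0 0 0;255 0.6 0 0 0 0 0;255 0.6 0 0 0 0 0;255 0.6 0 0 0 0 0"

```text
time_s: 4.2
eef_pos: [0.6198, 0.0138, 0.0442]
orientation: [37.2, 89.9, 32.7]
force: [-5.6, 2.3, 26.6]
width: 0.003
```

The force jumped to 27 N at z = 44 mm, so the plunger has bottomed out. I'll look before releasing it.

```bash
python3 - <<'E'
from bench import env
from h import *
im,d=env.grab_frame("side");cv2.imwrite("pics/side2.png",cv2.resize(im[150:270,160:320],None,fx=5,fy=5))
print(env.read_state()['force'])
E
```

```text
[-6.02338352  2.01089602 27.15434552]
```

View pics/side2.png

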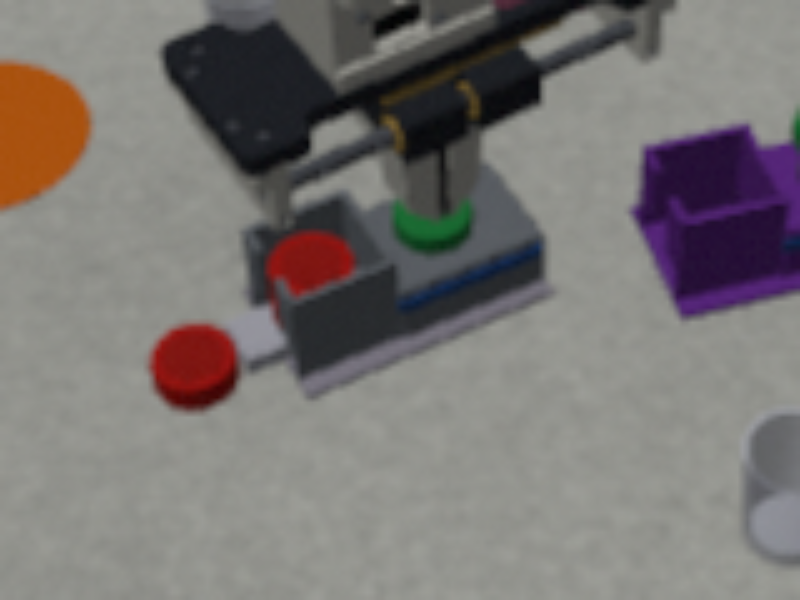

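The cap is fully out on the bench with the pusher extended behind it. Now I'll release straight up.

Call:
servo_tool:
  moves: "255 -0.6 0 0 0 0 0;255 -1.2 0 0 0 0 0;255 -1.8 0 0 0 0 0;255 -2.4 0 0 0 0 0;255 -3.5 0 0 0 0 0;255 -5 0 0 0 0 0;255 -8 0 0 0 0 0;255 -11 0 0 0 0 0;255 -13 0 0 0 0 0;255 -13 0 0 0 0 0"

```text
time_s: 5.08
eef_pos: [0.621, 0.0129, 0.1766]
orientation: [8.5, 89.6, 4.0]
force: [1.2, 0.2, 0.2]
width: 0.008
```

```bash
python3 - <<'E'
from bench import env
from h import *
s=env.read_state();print(s['eef_pos'],s['force'])
for n in("side","top"):
    p=env.camera_params(n);im,d=env.grab_frame(n);np.savez(f"{n}3.npz",im=im,d=d,**p);cv2.imwrite(f"pics/{n}3.png",im)
    print(n,blobs(im,'red'))
im=cv2.imread("pics/side3.png")[150:270,160:320];im2=cv2.imread("pics/top3.png")[180:280,200:300]
cv2.imwrite("pics/z3.png",np.hstack([cv2.resize(im,(533,400)),cv2.resize(im2,(267,267)) if 0 else cv2.resize(im2,(260,260)).repeat(1,0) if 0 else np.vstack([cv2.resize(im2,(260,260)),np.zeros((140,260,3),np.uint8)])]))
E
```

```text
[0.62104659 0.01293363 0.17658165] [1.15137191 0.16986582 0.19024108]
side [(array([126.91,  39.42]), [83, 20, 101, 52, 2394]), (array([222.63, 202.89]), [215, 199, 17, 10, 98]), (array([198.48, 222.67]), [191, 215, 16, 16, 210])]
top []
```

View pics/z3.png

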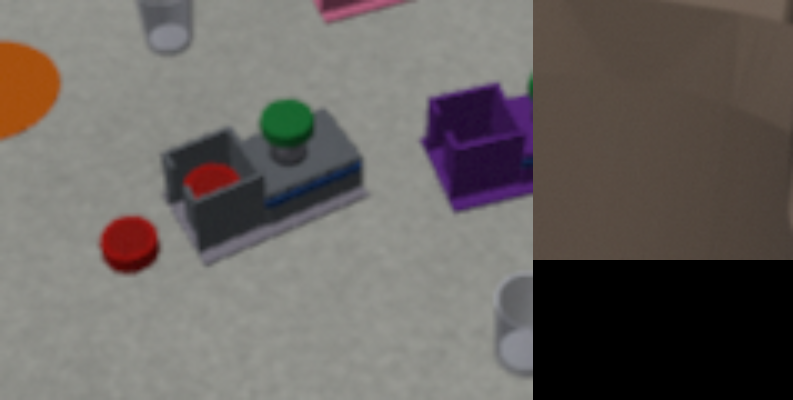

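View pics/top3.png

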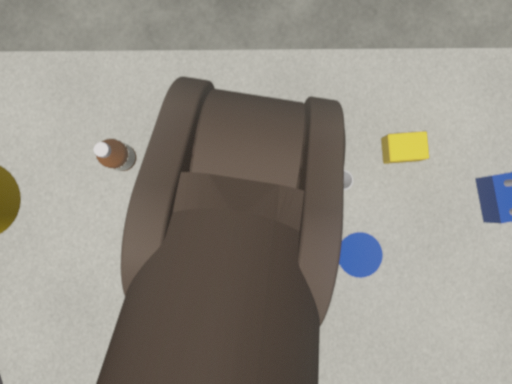

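```bash
python3 - <<'E'
from bench import env
from h import *
p=env.camera_params("wrist");im,d=env.grab_frame("wrist");cv2.imwrite("pics/wrist3.png",im);np.savez("wrist3.npz",im=im,d=d,**p)
h=cv2.cvtColor(im,cv2.COLOR_BGR2HSV);m=(((h[...,0]<8)|(h[...,0]>172))&(h[...,1]>120)).astype(np.uint8)
N,l,st,ce=cv2.connectedComponentsWithStats(m)
s=np.load("side3.npz")
for i in range(1,N):
    if st[i][4]>150: print(st[i],ce[i],onz(p['K'],p['world_to_cam'],ce[i],.014))
for uv in((198.5,221.3),(198.5,222.7)):print('side',onz(s['K'],s['world_to_cam'],uv,.014 if uv[1]<222 else .009))
E
```

```text
[134 155  30  22 252] [146.65079365 162.16666667] [0.50596296 0.03762542 0.014     ]
[184 163  34  30 498] [198.36947791 174.43574297] [0.55984862 0.01968308 0.014     ]
side [0.50695231 0.02584847 0.014     ]
side [0.50668043 0.02651138 0.009     ]
```

View pics/wrist3.png

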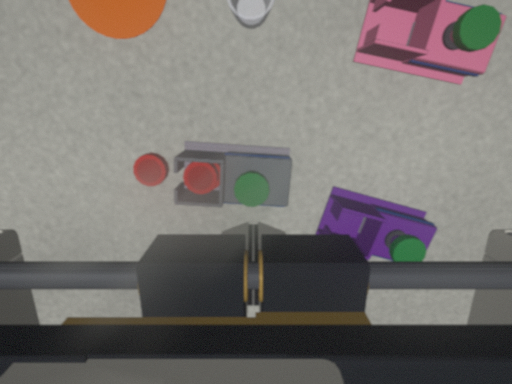

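```bash
python3 - <<'E'
from bench import env
from h import *
c=np.load("wrist3.npz");s=np.load("side3.npz")
for uv in((150.5,168),(151,170)):
    print(onz(c['K'],c['world_to_cam'],uv,.014),tri(ray(c['K'],c['world_to_cam'],uv),ray(s['K'],s['world_to_cam'],(198.5,221.3))))
print('mat in wrist?')
im=cv2.resize(c['im'][140:200,120:200],None,fx=8,fy=8);cv2.imwrite("pics/wz3.png",im)
E
```

```text
[0.50897269 0.03093347 0.014     ] (array([0.50792665, 0.02972276, 0.00955977]), [np.float64(0.0006668558719993339), np.float64(0.000666855871999196)])
[0.50912363 0.02869222 0.014     ] (array([0.50798307, 0.02812113, 0.01098449]), [np.float64(4.8120627514263025e-05), np.float64(4.8120627514318394e-05)])
mat in wrist?
```

View pics/wz3.png

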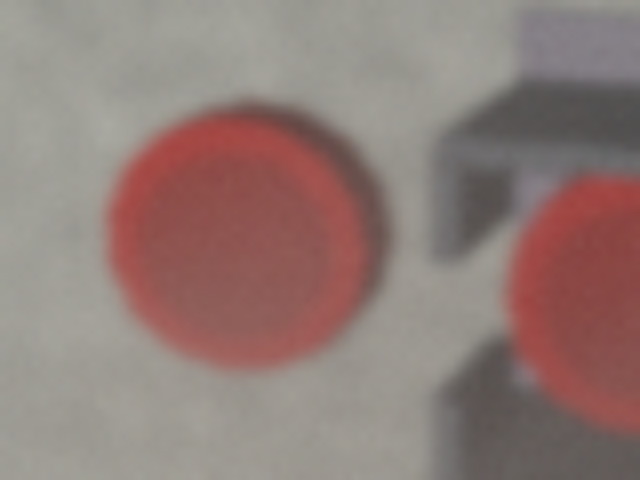

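The single cap lies at about (0.508, 0.028), 35 mm out of the mouth, and the plunger is up. Next I'll set a 20 mm finger gap as a cradle and move behind the cap on its +y side.

```bash
python3 - <<'E'
from bench import env
from h import *
plan(env.read_state(),[.509,.066,.05],[.997,-.083])
E
```

```text
sign 1 rot [ 0.26 -0.05 -0.  ]
sign -1 rot [-1.7974e+02  0.0000e+00 -8.0000e-02]
shift cm [ 12.16   4.36 -11.3 ]
axes xyz cols
 [[-0.001  0.079  0.997]
 [ 0.     0.997 -0.079]
 [-1.     0.    -0.001]]
```

Call:
servo_tool:
  moves: "200 0 0.9 -2.3 0 0 0;200 0 1.8 -4.6 0 0 0;200 0 2.7 -6.9 0 0 0;200 0 3.6 -9.2 0 0 0;200 0 4.4 -11.3 0 0 0;200 2 4.4 -11.3 0 0 0;200 4 4.4 -11.3 0 0 0;200 6.5 4.4 -11.3 0 0 0;200 9 4.4 -11.3 0 0 0;200 9 4.4 -11.3 0 0 0;200 9 4.4 -11.3 0 0 0"

```text
time_s: 6.15
eef_pos: [0.5081, 0.0658, 0.0804]
orientation: [-155.8, 89.7, -160.3]
force: [0.1, 0.1, 0.5]
width: 0.217
```

```bash
python3 - <<'E'
from bench import env
from h import *
plan(env.read_state(),[.509,.066,.008],[.997,-.083])
print(env.read_state()['width'])
ims=[]
for n in("side","wrist"):
    im,d=env.grab_frame(n);ims.append(im)
cv2.imwrite("pics/s4.png",cv2.resize(ims[0][100:270,100:320],None,fx=3.5,fy=3.5))
cv2.imwrite("pics/w4.png",ims[1])
E
```

```text
sign 1 rot [ 0.23 -0.25  0.11]
sign -1 rot [-1.7977e+02 -1.7000e-01 -3.8000e-01]
shift cm [7.24 0.04 0.12]
axes xyz cols
 [[-0.004  0.079  0.997]
 [-0.002  0.997 -0.079]
 [-1.    -0.002 -0.004]]
0.21662175360894267
```

View pics/s4.png

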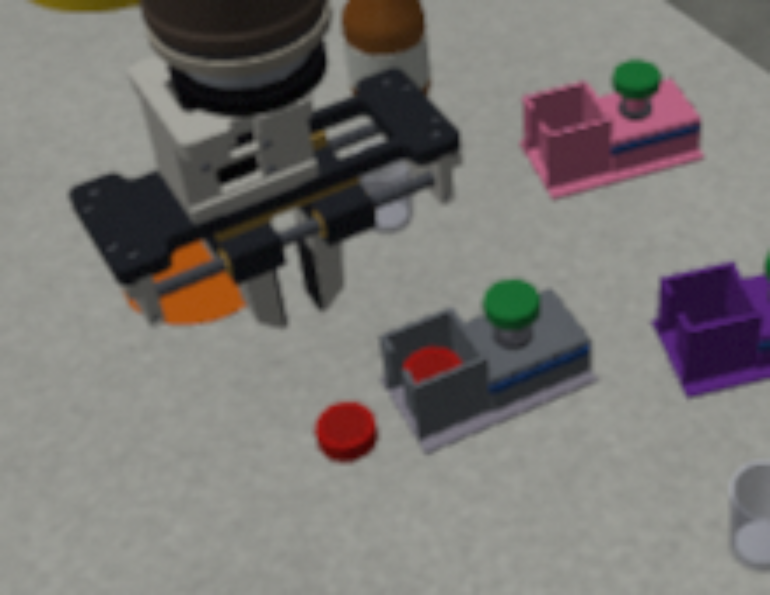

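View pics/w4.png

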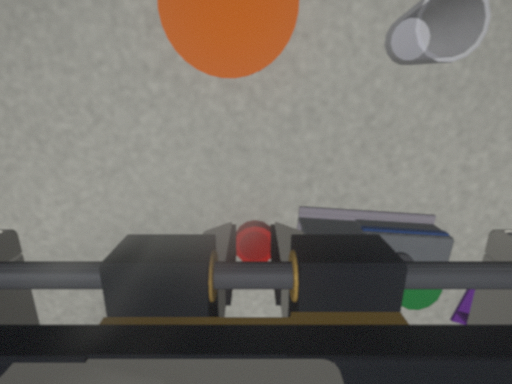

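Call:
servo_tool:
  moves: "200 2 0 0.1 0 0 0;200 4 0 0.1 0 0 0;200 5.5 0 0.1 0 0 0;200 6.2 0 0.1 0 0 0;200 6.5 0 0.1 0 0 0;200 6.6 0 0.1 0 0 0;200 6.6 0 0.1 0 0 0;200 6.6 0 0.1 0 0 0"

```text
time_s: 6.92
eef_pos: [0.5115, 0.0664, 0.0167]
orientation: [22.8, 89.9, 18.3]
force: [0.2, -0.1, 0.2]
width: 0.216
```

Call:
servo_tool:
  moves: "200 0 0 -0.2 0 0 0;200 0.3 0 -0.3 0 0 0;200 0.6 0 -0.3 0 0 0;200 0.9 0 -0.3 0 0 0;200 0.9 0 -0.3 0 0 0;200 0.9 0 -0.3 0 0 0"

```text
time_s: 7.42
eef_pos: [0.5076, 0.0664, 0.0064]
orientation: [-161.9, 90.0, -166.4]
force: [-0.2, -0.1, -0.1]
width: 0.216
```

```bash
python3 - <<'E'
from bench import env
from h import *
print(env.read_state()['eef_pos'])
plan(env.read_state(),[.488,-.2225,.007],[.997,-.083])
im,d=env.grab_frame("side")
cv2.imwrite("pics/s5.png",cv2.resize(im[120:270,120:320],None,fx=4,fy=4))
E
```

```text
[0.50757356 0.06643473 0.0064407 ]
sign 1 rot [ 0.25 -0.03  0.01]
sign -1 rot [-1.7975e+02 -2.0000e-02 -5.0000e-02]
shift cm [ -0.05 -28.96   0.32]
axes xyz cols
 [[-0.001  0.079  0.997]
 [-0.     0.997 -0.079]
 [-1.    -0.    -0.001]]
```

View pics/s5.png

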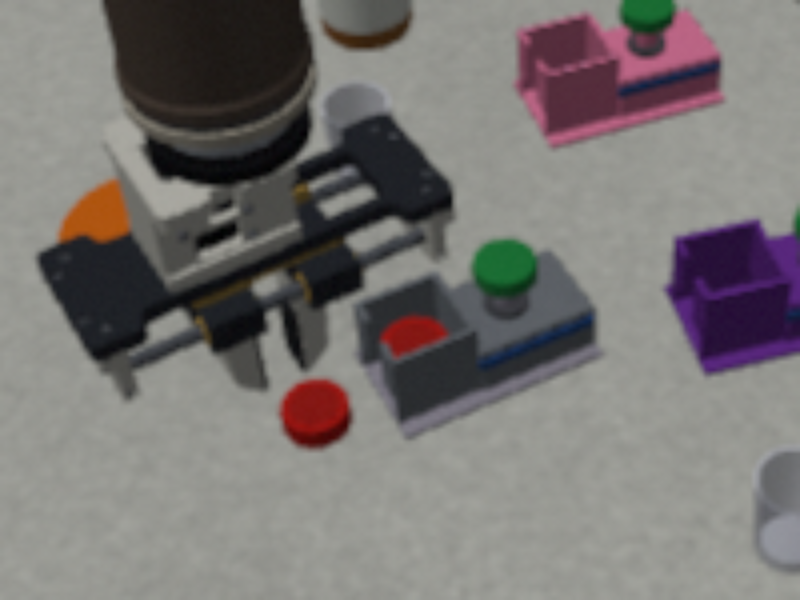

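The right-hand guide post on the gripper, at pixel (229,184), comes close to the button on this path. I'll check its height.

```bash
python3 - <<'E'
from h import *
s=np.load("side3.npz")
for uv in((229.5,184.2),(152,218.5)):
  for z in(.04,.05,.06,.07,.08,.09):print(uv,onz(s['K'],s['world_to_cam'],uv,z).round(4))
E
```

```text
(229.5, 184.2) [0.6038 0.0526 0.04  ]
(229.5, 184.2) [0.5988 0.0442 0.05  ]
(229.5, 184.2) [0.5938 0.0358 0.06  ]
(229.5, 184.2) [0.5888 0.0274 0.07  ]
(229.5, 184.2) [0.5838 0.019  0.08  ]
(229.5, 184.2) [0.5788 0.0106 0.09  ]
(152, 218.5) [0.429  0.0682 0.04  ]
(152, 218.5) [0.4268 0.0596 0.05  ]
(152, 218.5) [0.4246 0.0509 0.06  ]
(152, 218.5) [0.4224 0.0423 0.07  ]
(152, 218.5) [0.4202 0.0336 0.08  ]
(152, 218.5) [0.418 0.025 0.09 ]
```

Call:
servo_tool:
  moves: "200 0 -0.5 0 0 0 0;200 0 -1 0 0 0 0;200 0 -1.4 0 0 0 0;200 0 -1.8 0 0 0 0;200 0 -2.2 0 0 0 0;200 0 -2.7 0 0 0 0;200 0 -3.2 0 0 0 0;200 0 -3.7 0 0 0 0;200 0 -4.2 0 0 0 0;200 0 -4.7 0 0 0 0;200 0 -5.2 0 0 0 0"

```text
time_s: 8.38
eef_pos: [0.5036, 0.0141, 0.0067]
orientation: [177.7, 90.0, 173.2]
force: [-0.1, 0.4, 0.3]
width: 0.216
```

```bash
python3 - <<'E'
from bench import env
from h import *
s=env.read_state();print(s['eef_pos'],s['force'])
ims=[]
for n in("side","wrist"):
    im,d=env.grab_frame(n);ims.append(im)
cv2.imwrite("pics/c6.png",np.vstack([cv2.resize(ims[0][150:270,120:300],None,fx=3,fy=3),cv2.resize(ims[1][180:330,120:390],None,fx=2,fy=2)[:240]]))
E
```

```text
[0.50360027 0.01411944 0.00669884] [-0.12524211  0.44503615  0.3391125 ]
```

View pics/c6.png

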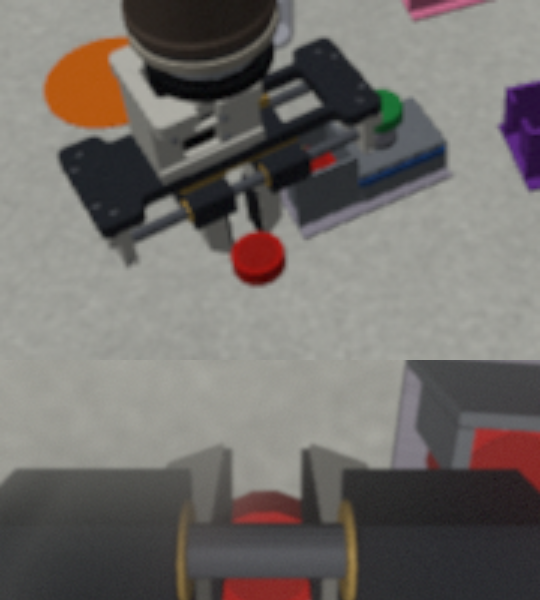

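Call:
servo_tool:
  moves: "200 0 -0.6 0 0 0 0;200 0 -1.4 0 0 0 0;200 0 -2.3 0 0 0 0;200 0 -3.2 0 0 0 0;200 0 -4.1 0.05 0 0 0;200 0 -5 0.05 0 0 0;200 0 -5.9 0.05 0 0 0;200 0 -6.8 0.1 0 0 0;200 0 -7.7 0.1 0 0 0;200 0 -8.6 0.1 0 0 0;200 0 -9.4 0.1 0 0 0;200 0 -10 0.1 0 0 0"

```text
time_s: 9.48
eef_pos: [0.4967, -0.0863, 0.0067]
orientation: [-68.9, 90.0, -73.4]
force: [0.2, -0.3, -0.8]
width: 0.214
```

```bash
python3 - <<'E'
from bench import env
from h import *
s=env.read_state();print(s['eef_pos'],s['force'])
ims=[]
im,d=env.grab_frame("side")
cv2.imwrite("pics/c7.png",cv2.resize(im[170:370,120:370],None,fx=3,fy=3))
p=env.camera_params("side")
print([ (b,onz(p['K'],p['world_to_cam'],b[0],.009).round(4)) for b in blobs(im,'red')])
plan(s,[.490,-.198,.0065],[.997,-.083])
E
```

```text
[ 0.49671063 -0.08634238  0.00673942] [ 0.19790314 -0.3179095  -0.8332121 ]
[((array([92.29, 48.7 ]), [83, 33, 27, 39, 368]), array([0.6122, 0.8816, 0.009 ])), ((array([231.13, 271.93]), [222, 262, 19, 20, 275]), array([ 0.494 , -0.1103,  0.009 ]))]
sign 1 rot [0.21 0.   0.01]
sign -1 rot [-1.7979e+02 -2.0000e-02  1.0000e-02]
shift cm [  0.03 -11.18   0.22]
axes xyz cols
 [[ 0.     0.079  0.997]
 [-0.     0.997 -0.079]
 [-1.    -0.     0.   ]]
```

View pics/c7.png

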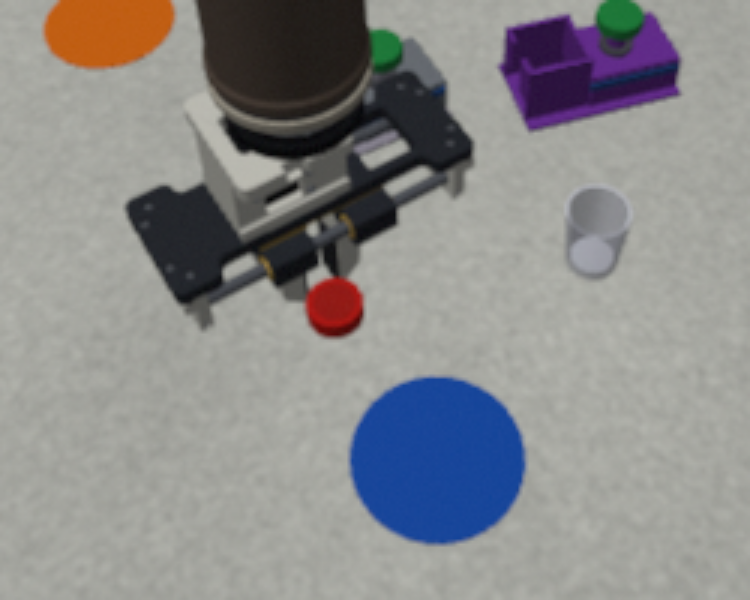

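The cap sits in the cradle, 24 mm ahead of the TCP as computed. The remaining push is about 11.2 cm, and I'll slow down at the end.

Call:
servo_tool:
  moves: "200 0 -0.7 0 0 0 0;200 0 -1.7 0.05 0 0 0;200 0 -2.8 0.05 0 0 0;200 0 -3.9 0.1 0 0 0;200 0 -5 0.1 0 0 0;200 0 -6.1 0.1 0 0 0;200 0 -7.2 0.15 0 0 0;200 0 -8.3 0.15 0 0 0;200 0 -9.3 0.2 0 0 0;200 0 -10.2 0.2 0 0 0;200 0 -10.8 0.2 0 0 0;200 0 -11.2 0.2 0 0 0"

```text
time_s: 10.53
eef_pos: [0.4899, -0.1979, 0.0067]
orientation: [-70.9, 90.0, -75.4]
force: [-0.2, -0.1, -0.2]
width: 0.214
```

Call:
servo_tool:
  moves: "200 0 0 0 0 0 0;200 0 0 0 0 0 0"

```text
time_s: 10.7
eef_pos: [0.49, -0.1967, 0.0066]
orientation: [113.6, 90.0, 109.1]
force: [0.8, -0.1, 0.2]
width: 0.214
```

```bash
python3 - <<'E'
from bench import env
from h import *
s=env.read_state();print(s['eef_pos'],s['force'])
im,d=env.grab_frame("side")
cv2.imwrite("pics/c8.png",cv2.resize(im[190:370,170:420],None,fx=3,fy=3))
p=env.camera_params("side")
print([ (b,onz(p['K'],p['world_to_cam'],b[0],.009).round(4)) for b in blobs(im,'red')])
E
```

```text
[ 0.49001378 -0.19669855  0.00664316] [ 0.79620948 -0.11281179  0.2137651 ]
[((array([90.49, 50.66]), [83, 37, 22, 35, 228]), array([0.6024, 0.8723, 0.009 ])), ((array([219.32, 203.75]), [215, 200, 8, 9, 44]), array([0.5691, 0.0438, 0.009 ])), ((array([265.45, 319.94]), [256, 309, 20, 23, 356]), array([ 0.4871, -0.2226,  0.009 ]))]
```

View pics/c8.png

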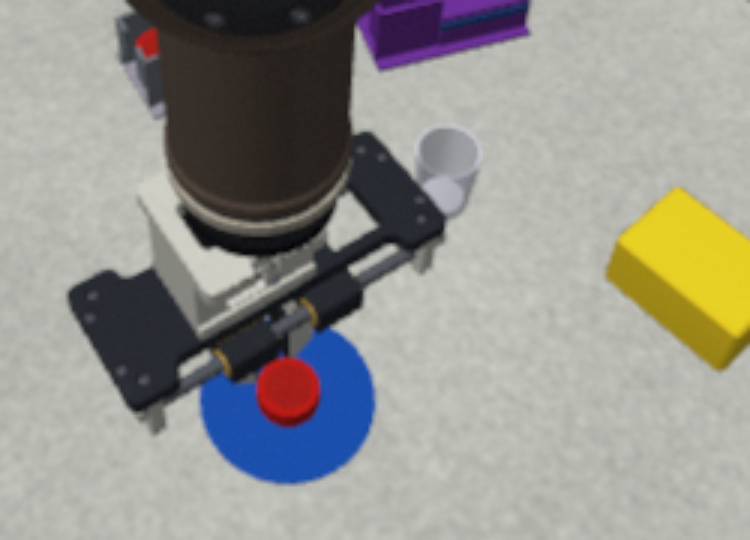

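The cap is at the mat's centre. I'll back off from it, then go up.

Call:
servo_tool:
  moves: "200 0 0.6 0 0 0 0;200 0 1.4 0 0 0 0;200 0 2.4 0 0 0 0;200 0 3.4 0 0 0 0;200 -2 3.6 0 0 0 0;200 -5 3.6 0 0 0 0;200 -8 3.6 0 0 0 0;200 -11 3.6 0 0 0 0;200 -14 3.6 0 0 0 0;200 -17 3.6 0 0 0 0;200 -18 3.6 0 0 0 0;200 -18 3.6 0 0 0 0"

```text
time_s: 11.75
eef_pos: [0.4946, -0.1602, 0.1893]
orientation: [4.7, 89.7, 0.3]
force: [-0.4, -0.0, -0.4]
width: 0.217
```

Call:
servo_tool:
  moves: "200 0 3 0 0 0 0;200 0 6 0 0 0 0;200 0 9 0 0 0 0;200 0 12 0 0 0 0;200 0 15 0 0 0 0;200 0 18 0 0 0 0;200 0 21 0 0 0 0;200 0 24 0 0 0 0;200 0 27 0 0 0 0;200 0 28 0 0 0 0;200 0 28 0 0 0 0;200 0 28 0 0 0 0"

```text
time_s: 12.75
eef_pos: [0.5139, 0.1184, 0.1855]
orientation: [-148.7, 89.9, -153.1]
force: [0.6, -0.9, -0.5]
width: 0.215
```

```bash
python3 - <<'E'
from bench import env
from h import *
s=env.read_state();print(s['eef_pos'],s['force'],s['time_s'])
for n in("side","top"):
    im,d=env.grab_frame(n);cv2.imwrite(f"pics/{n}9.png",im);p=env.camera_params(n)
    h=cv2.cvtColor(im,cv2.COLOR_BGR2HSV);m=(((h[...,0]<8)|(h[...,0]>172))&(h[...,1]>120)).astype(np.uint8)
    N,l,st,ce=cv2.connectedComponentsWithStats(m)
    for i in range(1,N):
        if 30<st[i][4]<600: print(n,st[i],ce[i],onz(p['K'],p['world_to_cam'],ce[i],.011).round(4))
E
```

```text
[0.5139111  0.11841894 0.18550676] [ 0.62410893 -0.91700535 -0.45112928] 12.75
side [168  33  16  14 125] [174.016  39.448] [0.8576 0.7643 0.011 ]
side [215 199  17  10 114] [222.64035088 202.96491228] [0.5751 0.0397 0.011 ]
side [256 310  20  22 354] [265.55084746 320.1299435 ] [ 0.4864 -0.2237  0.011 ]
top [242 212  16  18 224] [249.32589286 220.60267857] [0.5672 0.0185 0.011 ]
top [354 248  16  15 194] [361.24742268 254.96907216] [ 0.4893 -0.2222  0.011 ]
```

View pics/side9.png

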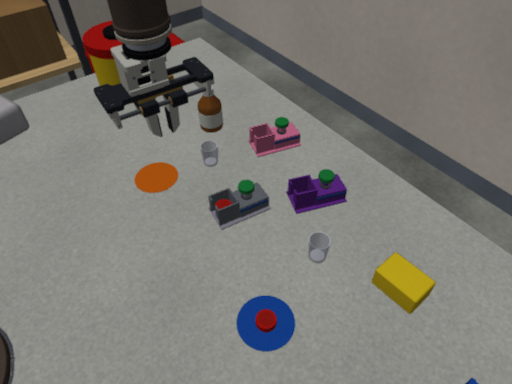

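View pics/top9.png

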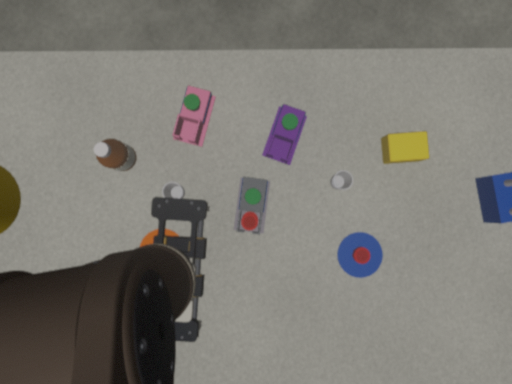

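Both views show the cap flat at the mat's centre, with pixels (361,255) in the top view and (265,320) in the side view. The jars, bottle and box look unmoved, and the arm is clear of everything. I'll hand in the job now.

```bash
python3 -c "
from bench import env
print(env.close_job())"
```

```text
the job is handed in; nothing more can be done
None
```

The job is done and handed in at about 13 s. One red cap lies flat and completely on the blue mat.

- **Press:** I pressed the grey dispenser's plunger down once with the shut fingers. It bottomed out at 44 mm with about 27 N on the tool, and it came back up when released. One cap came out.
- **Push:** I cradled the cap between the fingertips, set 20 mm apart, and slid it about 25 cm along the bench.
- **Last checks:** The final top and side views put the cap at about (0.489, -0.222) and (0.486, -0.224). I measured the mat's centre at about (0.488, -0.222), so the cap is within about 2 mm of it. Red still shows in the dispenser's well. By eye, the jars, bottle and box stand where they were. The robot was touching nothing.
- **Disagreements:** Two automatic wrist-camera readings gave wrong cap and plunger positions. The first cap reading missed part of the cap, and I re-read it by hand. Triangulating the plunger height from the wrist view gave 56 mm, while the top and side views gave 63 mm. Horizontal positions from the different views agreed to about 2–3 mm.

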